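# Stack notepads in the desk press, set its lever and put the glue pots away

### The job

Clamp the freshly glued notepads in the desk press: first throw its lever fully over to the open notch, the end one with the ball farthest from the bed, then stack all the loose notepads flat on the bed in one square pile up against the end fence and let go, and then throw the lever back into the middle notch, the one with the brass mark. The two glue pots must end up standing upright in the two free cells of the plywood caddy, one to a cell.

Things in the scene. Friction and masses are not known exactly. Their poses are not given: they have to be found in the camera images.
- press: grey desk press, fixed; origin on the desk. Its bed part spans x -37 to +37, y -135 to +30 mm, its lever part x -120 to +20, y -25 to +135 mm. At the -y end an aluminium end fence (74 mm wide, 65 mm high, inner face at y -112), then the white bed, its long sides open; the lever's upright pivot at x -50, y -12 (hub 22 mm thick, 84 mm high); a housing (x -110 to +10, y +35 to +130, 66 mm high)
- bed (a point): centre of the pile's place on the white bed (74 mm wide), 20 mm above the desk, axes as the press. Pads lie with their length along y; one centred here is 2 mm off the end fence (at y -52). The lever's upright steel roller (16 mm thick, 75 mm high) is 18 mm clear of the pile's near end at the open notch, presses on that end with about 2 N at the middle notch, and is over the bed at hard press
- lever (a joint): lever angle, rad, clockwise from above: 0 = arm along the press's +y, middle notch (brass disc on the housing beyond the ball); -0.6 = open notch, ball swung to the press's -x, farthest from the bed; +0.6 = hard-press notch, ball swung to +x, where it starts. Detents draw it into the nearest notch and hold it; about 4 N at the ball moves it out. Stops at +-0.68
- lever_ball (a point): centre of the black 28 mm ball on the end of the lever, 120 mm above the desk, on a 12 mm post that rises 42 mm from the lever's level arm. It swings level, 100 mm from the pivot: press x = -50 + 100 sin(angle), press y = -12 + 100 cos(angle) mm. Can be gripped or pushed from above
- pad1: notepad with card covers, a rigid flat block 58 mm (its x) x 100 mm (its y) x 14 mm thick, 75 g, all notepads alike; a grey binding strip on one short edge (either way round will do); origin at the centre of its underside, z up. Starts lying flat on the desk. Two to four notepads are present (None if absent)
- pad2: notepad with card covers, a rigid flat block 58 mm (its x) x 100 mm (its y) x 14 mm thick, 75 g, all notepads alike; a grey binding strip on one short edge (either way round will do); origin at the centre of its underside, z up. Starts lying flat on the desk. Two to four notepads are present (None if absent)
- pad3: notepad with card covers, a rigid flat block 58 mm (its x) x 100 mm (its y) x 14 mm thick, 75 g, all notepads alike; a grey binding strip on one short edge (either way round will do); origin at the centre of its underside, z up. Starts lying flat on the desk. Two to four notepads are present (None if absent)
- pad4: notepad with card covers, a rigid flat block 58 mm (its x) x 100 mm (its y) x 14 mm thick, 75 g, all notepads alike; a grey binding strip on one short edge (either way round will do); origin at the centre of its underside, z up. Starts lying flat on the desk. Two to four notepads are present (None if absent)
- pot1: glue pot: plain white cylinder with a grey lid, diameter 48 mm, 60 mm tall, about 100 g; origin at the centre of its underside, z up; starts upright on the desk
- pot2: glue pot: plain white cylinder with a grey lid, diameter 48 mm, 60 mm tall, about 100 g; origin at the centre of its underside, z up; starts upright on the desk
- caddy: plywood caddy, fixed to the desk, 66 mm (its x) x 190 mm (its y), walls 5 mm thick and 30 mm high, floor 5 mm thick; three cells in a row along y, each 56 mm square; the cell at its +y end is already filled by a steel tin (fixed, top 56 mm above the desk). Origin at the centre of its underside
- cell_mid (a point): centre of the floor (5 mm above the desk) of the caddy's middle cell, free at the start; axes as the caddy
- cell_end (a point): centre of the floor (5 mm above the desk) of the caddy's cell at its -y end, 61.7 mm from the middle one, free at the start; axes as the caddy
Not all that is in view belongs to the job. Leave any turquoise look-alike of the pad1 alone.

How it is judged:
By the outcome, as a careful person would: the job done as asked, in the order asked, and still so for the second after the job is handed in, with the robot touching nothing.
Of pad1, pad2, pad3, pad4 only 2 to 4 are there at a start; the rules pass over those that are not, and their reading is None.
At some moment in a run one of pot1, pot2 may be knocked a few centimetres aside while the robot is not near it.
It also fails if it takes over 210 s, if anything falls off the work surface, if the arm or the gripper's body presses on something with over 40 N, if the wrist force passes 120 N, or if a joint passes its speed limit or range.

### The arm

A 7-joint arm with a two-finger parallel gripper is mounted at the origin on the work surface. World frame = base frame: x ahead of the robot, y to its left, z up, the work surface at z = 0. Lengths are in m, angles in rad, forces in N, time in s.
With the tool pointing down it reaches from about 0.4 to 0.925 m from the base axis. Payload 4.1 kg.
Tool frame: the origin (TCP) lies between the finger pads; the fingertips stand env.finger_overhang ahead of it and the grasp point (between the pads) lies 5 mm behind it (env.finger_overhang is the distance from the TCP to the fingertips, in m); z points along the fingers, y is the line along which they close (so a half turn about z gives the same grasp; the last joint's range is limited). The gripper opens to 85 mm and grips with 20 to 120 N. Pads are 22 mm wide; open, the fingers measure 114 mm over their backs; the gripper's body (76 mm by 85 mm) begins 54 mm behind the grasp point. The pads swing forward as they close: fully open they stand 13 mm farther back than shut.
Start: joints at [1.014, 0.398, 0.045, 1.537, -0.019, 1.207, -0.051], TCP at [0.287, -0.583, 0.245] pointing down, gripper open.
Joint ranges: [-2.82, 2.82], [-0.49, 2.23], [-1.37, 1.46], [0, 2.46], [-1.36, 4.5], [0.23, 2], [-2.94, 2.94]. Speed limits (rad/s): [2.57, 2.57, 3.14, 3.14, 3.14, 3.14, 3.14].

### API

Orientations are given as a unit quaternion [w, x, y, z].
In Python, from workcell import env, eoat, planner, status, cams gives the robot as it stands. The module is installed in compiled form; this text tells all that it offers. Calls block until the motion is done:
- env.move_ptp(position, orientation): joint-space move of the TCP to a pose.
- env.movel(position, rotation=None, velocity=0.15): straight line of the TCP; rotation=None keeps the orientation; velocity is the mean speed in m/s.
- env.goto_joints(angles): joint-space move.
- eoat.move_gripper(opening, f_grip=None): finger opening in m; f_grip is the grip in N (None keeps the last); returns when the fingers have stopped.
- env.pause(seconds).
- planner.solve_ik(position, orientation): joint angles nearest the present ones, or None.
- status.get_obs(): the state.
- cams.camera(name): name is "scene" or "side" or "wrist"; returns the picture (400x640x3 uint8, red, green, blue); there is no depth.
- cams.camera_info(name): a dict with "vfov" (degrees; the focal length in pixels is half the picture's height over the tangent of half this angle, whatever the lens; pixels are square), "cx", "cy" (the principal point, pixels), "dist_coeffs" ([k1, k2, p1, p2, k3] as OpenCV has them; the pictures are not rectified), "cam_to_world" (4x4, takes a point from camera to world coordinates). Camera axes: x right, y down, z forward; pixel columns grow to the right and rows downward; lengths in m; the calibration is good to about 2 mm. A picture is of the moment at which its call begins: read the wrist's pose just before it. camera_info takes no time and is no camera call; for the wrist camera it gives the pose at the moment of the call.
A pose or a line that the arm cannot do raises env.IKError and nothing moves.
- env.job_done(): hands the job in; it is judged then, once.
The state is a dict: "t": time; "joints": joint angles; "qd": joint speeds; "tau": joint torques, N m; "eef_pos": TCP position; "orientation": TCP orientation; "wrist_force": force on the tool from outside, world axes, zero at the start; "torque": the same for the moment, N m; "finger_gap": finger opening in m; "grip_force": force on a finger pad.
Only numpy, scipy, OpenCV 4.12 (cv2) and the standard library are available. Lean on these libraries where they do the work, as an engineer would, in place of code of your own. Each camera call takes 0.05 s, during which the arm holds its last target. There are 200 camera calls.

## Working session

There is one attempt and no reset: what is moved stays moved. The work goes in short steps, each a Python script; the robot and the scene stay as the last script left them, time stands still between calls to the robot, and variables do not carry over. Pictures are saved under pics/ and viewed, at most 14 in all, crops included, and the job is handed in when it is done.

```bash
mkdir -p pics; ls
python3 - <<'E'
from workcell import env,eoat,planner,status,cams
import cv2,numpy as np
for n in("scene","side","wrist"):
    i=cams.camera_info(n);print(n,i["vfov"],i["cx"],i["cy"],i["dist_coeffs"],np.round(i["cam_to_world"],3).tolist())
    cv2.imwrite(f"pics/{n}0.png",cams.camera(n)[:,:,::-1])
print(env.finger_overhang,status.get_obs())
E
```

```text
pics
scene 52.180087780039216 323.32310376823966 203.5418891631569 [-0.01268497  0.          0.          0.          0.        ] [[-0.583, 0.463, -0.668, 1.173], [0.813, 0.337, -0.476, 0.381], [0.005, -0.82, -0.572, 0.675], [0.0, 0.0, 0.0, 1.0]]
side 43.686637249096194 316.42719052733634 194.33907020449618 [-0.08414755  0.          0.          0.          0.        ] [[-0.901, -0.329, 0.282, 0.193], [-0.433, 0.696, -0.572, 0.628], [-0.008, -0.638, -0.77, 1.022], [0.0, 0.0, 0.0, 1.0]]
wrist 61.74703662713929 318.1426221734189 205.59098985802615 [-0.02512992  0.          0.          0.          0.        ] [[0.442, -0.849, -0.289, 0.362], [-0.897, -0.419, -0.14, -0.546], [-0.002, 0.322, -0.947, 0.373], [0.0, 0.0, 0.0, 1.0]]
0.014 {'t': 0.15, 'joints': array([ 1.0139784 ,  0.39901089,  0.04507486,  1.53758792, -0.01871079,
        1.20689091, -0.05070648]), 'qd': array([ 0.0004478 , -0.00134057, -0.00133046, -0.00448297, -0.00015989,
        0.00132454, -0.00083388]), 'tau': array([ 1.53735356e-03, -4.75564957e+01,  1.36666294e+00, -2.54515350e+01,
        1.17910869e-02,  6.47736495e-03,  2.36431777e-05]), 'eef_pos': array([ 0.28710354, -0.58264537,  0.24451124]), 'orientation': array([-7.04410248e-04,  9.73906444e-01,  2.26948661e-01, -2.18595832e-04]), 'wrist_force': array([ 0.39587091,  0.2843167 , -0.11164289]), 'torque': array([ 0.02414509,  0.05778018, -0.00458303]), 'grip_force': 0.0, 'finger_gap': 0.08539280887439422}
```

View pics/scene0.png

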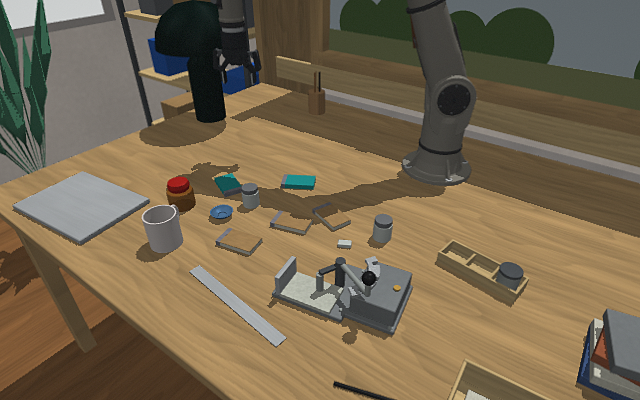

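View pics/side0.png

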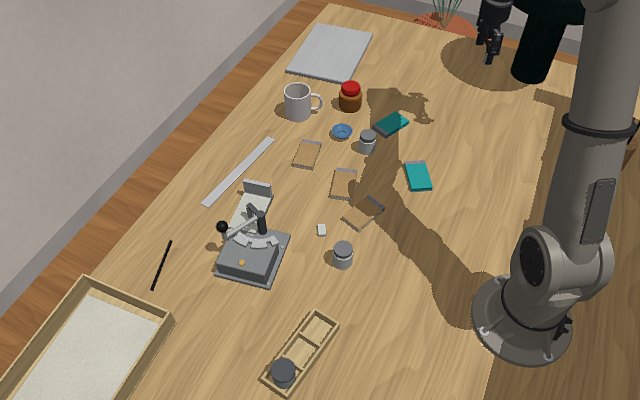

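Three kraft-topped pads: side (307,154), (343,184), (363,212), scene (240,241), (291,222), (331,216). There are two turquoise look-alikes. The pots are at side (367,142) and (343,255). The press is near side (250,235), and the caddy near (300,350) with its tin at (283,373). Next, rough positions.

```bash
cat > h.py <<'E'
from workcell import env,eoat,planner,status,cams
import cv2,numpy as np
from scipy.spatial.transform import Rotation as R
def rays(info,px):
    f=200/np.tan(np.radians(info["vfov"])/2)
    K=np.array([[f,0,info["cx"]],[0,f,info["cy"]],[0,0,1]])
    u=cv2.undistortPoints(np.array(px,float).reshape(-1,1,2),K,np.array(info["dist_coeffs"]))[:,0]
    T=np.array(info["cam_to_world"]);d=np.c_[u,np.ones(len(u))]@T[:3,:3].T
    return T[:3,3],d/np.linalg.norm(d,axis=1)[:,None]
def plane(info,px,z):
    o,d=rays(info,px);return o+d*((z-o[2])/d[:,2])[:,None]
def tri(i1,p1,i2,p2):
    o1,d1=rays(i1,p1);o2,d2=rays(i2,p2);out=[]
    for a,b in zip(d1,d2):
        s=np.linalg.lstsq(np.c_[a,-b],o2-o1,rcond=None)[0]
        A=o1+s[0]*a;B=o2+s[1]*b;out.append([*((A+B)/2),np.linalg.norm(A-B)])
    return np.array(out)
def proj(info,P):
    f=200/np.tan(np.radians(info["vfov"])/2)
    K=np.array([[f,0,info["cx"]],[0,f,info["cy"]],[0,0,1]])
    T=np.linalg.inv(np.array(info["cam_to_world"]))
    return cv2.projectPoints(np.array(P,float).reshape(-1,1,3),cv2.Rodrigues(T[:3,:3])[0],T[:3,3],K,np.array(info["dist_coeffs"]))[0][:,0]
def down(a):
    """tool down, closing axis (tool y) at world angle a mod pi"""
    c=[]
    y=np.array([np.cos(a),np.sin(a),0]);z=np.array([0,0,-1.]);x=np.cross(y,z)
    q=R.from_matrix(np.c_[x,y,z]).as_quat();return np.r_[q[3],q[:3]]
def snap(name,tag):
    i=cams.camera_info(name);im=cams.camera(name)
    np.savez(f"pics/{tag}.npz",im=im,**{k:np.array(v) for k,v in i.items()})
    cv2.imwrite(f"pics/{tag}.png",im[:,:,::-1]);return i,im
def load(tag):
    d=np.load(f"pics/{tag}.npz");return d,d["im"]
E
python3 - <<'E'
from h import *
np.set_printoptions(precision=3,suppress=True)
s=cams.camera_info("scene");d=cams.camera_info("side")
print(tri(s,[(240,241),(291,222),(331,216),(250,187),(383,219),(370,277),(397,288),(510,270)],d,[(307,154),(343,184),(363,212),(368,136),(343,247),(222,227),(242,262),(283,368)]))
print("caddy",plane(d,[(320,312),(261,379),(280,395),(338,325)],.03))
E
```

```text
[[ 0.653 -0.246  0.009  0.001]
 [ 0.516 -0.19   0.008  0.003]
 [ 0.431 -0.121  0.009  0.002]
 [ 0.509 -0.342  0.058  0.004]
 [ 0.422  0.03   0.06   0.001]
 [ 0.673  0.134  0.122  0.001]
 [ 0.611  0.166  0.061  0.002]
 [ 0.415  0.338  0.054  0.001]]
caddy [[0.406 0.186 0.03 ]
 [0.449 0.37  0.03 ]
 [0.4   0.382 0.03 ]
 [0.359 0.197 0.03 ]]
```

Run:
```python
from h import *
env.movel([0.35,-0.50,0.36],velocity=.25)
for k,(p,a) in enumerate([((.50,-.22,.38),np.pi/2),((.56,-.16,.38),np.pi/2),((.54,.10,.40),np.pi/2),((.42,.12,.40),np.pi/2)]):
    try:
        env.move_ptp(list(p),down(a)); snap("wrist",f"w{k}");o=status.get_obs();print(k,o["t"],o["joints"].round(2),np.array(cams.camera_info("wrist")["cam_to_world"]).round(2).tolist())
    except env.IKError as e: print(k,e)
ims=[cv2.imread(f"pics/w{k}.png") for k in range(4)]
cv2.imwrite("pics/m.png",cv2.resize(np.vstack([np.hstack(ims[:2]),np.hstack(ims[2:])]),(800,500),interpolation=cv2.INTER_AREA))
```

```text
0 2.7583 [ 0.74  0.16 -0.46  1.57  0.07  1.43  1.84] [[0.0, 0.95, 0.32, 0.42], [1.0, -0.0, -0.0, -0.22], [0.0, 0.32, -0.95, 0.51], [0.0, 0.0, 0.0, 1.0]]
1 3.2417 [ 0.62  0.24 -0.51  1.49  0.12  1.45  1.67] [[0.0, 0.95, 0.32, 0.48], [1.0, -0.0, -0.0, -0.16], [-0.0, 0.32, -0.95, 0.51], [0.0, 0.0, 0.0, 1.0]]
2 4.3167 [ 0.32  0.18 -0.68  1.52  0.12  1.48  1.21] [[0.01, 0.95, 0.32, 0.46], [1.0, -0.0, -0.0, 0.1], [-0.0, 0.32, -0.95, 0.53], [0.0, 0.0, 0.0, 1.0]]
3 4.925 [ 0.39 -0.07 -0.7   1.74 -0.05  1.45  1.26] [[0.0, 0.95, 0.32, 0.34], [1.0, -0.0, -0.0, 0.12], [0.0, 0.32, -0.95, 0.53], [0.0, 0.0, 0.0, 1.0]]
```

View pics/m.png

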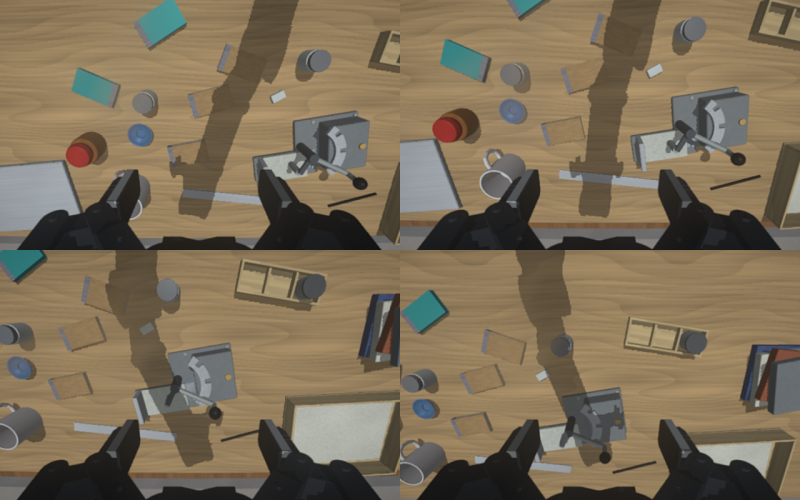

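The four wrist views (w0–w3) show the three pads, both pots, the press and the caddy with its tin at +y. Next I'll zoom on the press (w2) and the pads (w3).

Run:
```python
import cv2,numpy as np
a=cv2.imread("pics/w2.png");c=a[120:320,200:400]
b=cv2.imread("pics/w3.png");d=b[100:320,20:220]
cv2.imwrite("pics/z1.png",np.hstack([cv2.resize(c,(400,400),interpolation=cv2.INTER_CUBIC),cv2.resize(d,(400,440),interpolation=cv2.INTER_CUBIC)[:400]]))
```

```text
(no output)
```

View pics/z1.png

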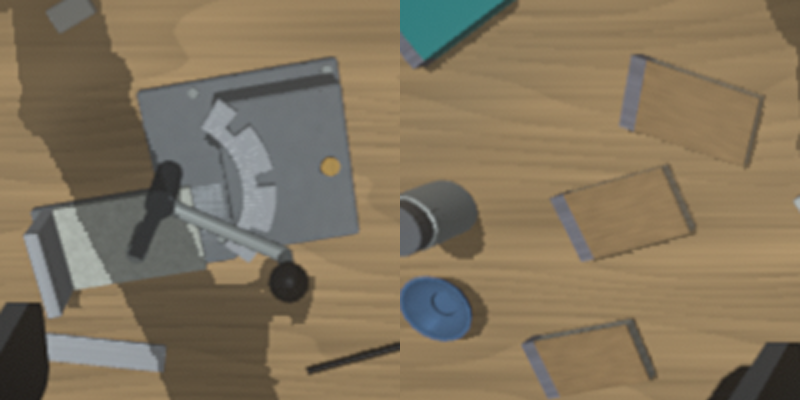

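Left crop, w2: ball at px (344,261), brass disc at (365,203), pivot around (283,208), and the bed and fence to the left. The press yaw is about +8° with axes close to the world's. Right crop: the three kraft pads, each with a grey strip at the left end. Next I'll refine the press and take close views of the pads.

Run:
```python
from h import *
np.set_printoptions(precision=4,suppress=True)
def ball(im,x,y,r=16):
    p=im[y-r:y+r,x-r:x+r].astype(int).max(2);m=(p<62).astype(np.uint8)
    n,l,s,c=cv2.connectedComponentsWithStats(m);k=1+np.argmax(s[1:,4]);return c[k]+[x-r,y-r],s[k]
def brass(im):
    h=cv2.cvtColor(im,cv2.COLOR_RGB2HSV);m=cv2.inRange(h,(10,150,130),(25,255,255))
    n,l,s,c=cv2.connectedComponentsWithStats(m);return [(c[k].round(1),s[k,4]) for k in range(1,n) if s[k,4]>8]
D={k:load(f"w{k}") for k in range(4)}
P={}
for k,g in {1:(541,253),2:(344,261),3:(326,331)}.items():
    P[k],s=ball(D[k][1],*g);print(k,P[k],s[2:],brass(D[k][1]))
print(tri(D[1][0],[P[1]],D[2][0],[P[2]]),tri(D[1][0],[P[1]],D[3][0],[P[3]]),tri(D[2][0],[P[2]],D[3][0],[P[3]]))
# pot lids etc close views of pads
for k,(x,y) in enumerate([(.50,-.16),(.46,-.09),(.62,-.20)]):
    env.move_ptp([x+.06,y,.27],down(np.pi/2)); snap("wrist",f"c{k}");print(status.get_obs()["t"])
ims=[cv2.imread(f"pics/c{k}.png") for k in range(3)]
cv2.imwrite("pics/m2.png",np.hstack([ims[0][:,100:500],ims[2][:,100:500]])[:400])
```

```text
1 [540.1575 253.8508] [ 24  20 362] []
2 [343.7774 260.5914] [ 19  21 301] []
3 [327.2682 329.9205] [ 18  27 302] []
[[0.677  0.1312 0.1203 0.0003]] [[0.6765 0.1315 0.1184 0.0026]] [[0.6839 0.1318 0.1076 0.0008]]
6.2583
6.725
7.575
```

View pics/m2.png

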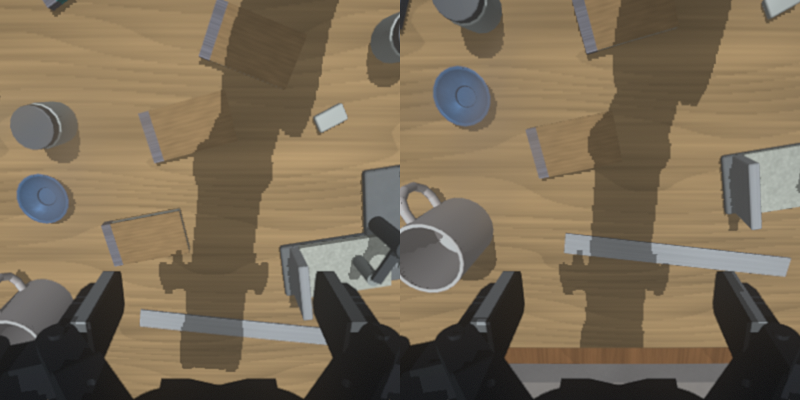

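Run:
```python
from h import *
np.set_printoptions(precision=4,suppress=True)
d,_=load("w2")
q=lambda *p:[(200+a/2,120+b/2) for a,b in p]
e=plane(d,q((140,92),(335,58),(357,232)),.02);print(e)
v=e[1]-e[0];print("yaw top",np.arctan2(-v[0],v[1]));v=e[2]-e[1];print("yaw right",np.arctan2(v[1],v[0]))
e=plane(d,q((55,315),(135,287),(235,262)),.0);v=e[1]-e[0];print(np.arctan2(-v[0],v[1]));
print("brass",plane(d,q((331,167)),.066))
```

```text
[[0.5668 0.0221 0.02  ]
 [0.5412 0.1717 0.02  ]
 [0.6855 0.1962 0.02  ]]
yaw top 0.16983719796490826
yaw right 0.16794062726677386
0.36559842440119444
brass [[0.6132 0.1654 0.066 ]]
```

```bash
cat >> h.py <<'E'
YAW=.169; ORG=np.array([.6825,.0606])
def W(x,y,z):
    """press mm -> world m"""
    c,s=np.cos(YAW),np.sin(YAW);return [ORG[0]+(c*x-s*y)/1e3,ORG[1]+(s*x+c*y)/1e3,z/1e3]
def ballpos(t,z=115): return W(-50+100*np.sin(t),-12+100*np.cos(t),z)
def obs(): 
    o=status.get_obs();print("t%.1f gap%.4f grip%.1f F%s p%s"%(o["t"],o["finger_gap"],o["grip_force"],np.round(o["wrist_force"],1),np.round(o["eef_pos"],4)));return o
E
python3 - <<'E'
from h import *
q=down(YAW)
env.move_ptp(ballpos(.6,230),q)
eoat.move_gripper(.06)
env.movel(ballpos(.6,115),velocity=.12);obs()
eoat.move_gripper(0.0,f_grip=25);obs()
for t in np.linspace(.6,-.62,10)[1:]:
    env.movel(ballpos(t),velocity=.1)
obs(); eoat.move_gripper(.06);env.pause(.2);obs()
env.movel(ballpos(-.62,260),velocity=.2)
env.move_ptp(W(-90,-50,330),down(np.pi/2+YAW));obs()
snap("wrist","p0");env.movel(W(-60,-100,330),velocity=.2);snap("wrist","p1");obs()
a,b=cv2.imread("pics/p0.png"),cv2.imread("pics/p1.png")
cv2.imwrite("pics/m3.png",np.hstack([a[:,120:520],b[:,120:520]]))
E
```

```text
t10.7 gap0.0602 grip0.0 F[ 0.1  0.3 -0.4] p[0.6778 0.1315 0.1161]
t11.1 gap0.0263 grip24.5 F[-2.5 -0.3  4.4] p[0.6771 0.1311 0.1159]
t13.6 gap0.0264 grip26.1 F[-1.2 -0.   8.5] p[0.5637 0.1096 0.1157]
t14.2 gap0.0603 grip0.0 F[0.7 0.8 0.1] p[0.5642 0.1108 0.1149]
t16.6 gap0.0598 grip0.0 F[ 0.7  0.2 -0.3] p[ 0.6019 -0.0034  0.3293]
t17.2 gap0.0600 grip0.0 F[ 0.1 -0.1  0.4] p[ 0.6399 -0.0472  0.3297]
```

View pics/m3.png

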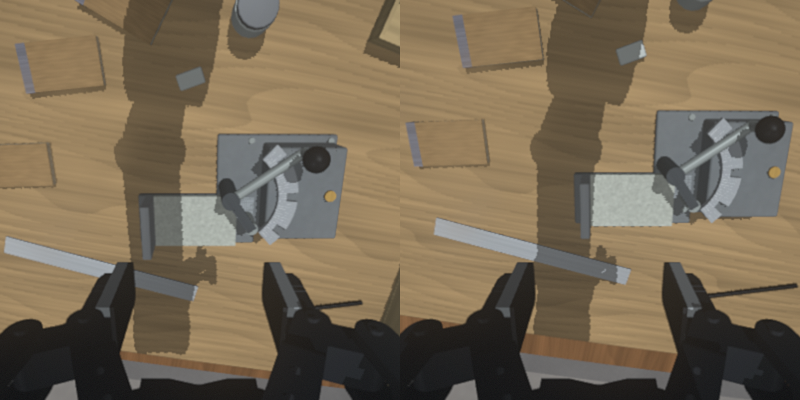

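The lever is in the open notch, with the ball swung to -x at p0 (316,160 in the crop). The white bed and fence are clear in both views, so I'll measure the bed edges.

Run:
```python
from h import *
np.set_printoptions(precision=4,suppress=True)
for tag,x0,x1 in(("p1",318,375),("p0",310,345)):
    d,im=load(tag);h=cv2.cvtColor(im,cv2.COLOR_RGB2HSV)
    m=(h[...,1]<45)&(h[...,2]>150)
    T=[];B=[]
    for c in range(x0,x1,4):
        r=np.where(m[150:275,c])[0]+150
        if tag=="p1": r=r[(r>160)&(r<235)]
        T.append((c,r.min()-.5));B.append((c,r.max()+.5))
    print(tag,T[::4],B[::4])
    for s in(T,B):
        P=plane(d,s,.02)[:,:2]-ORG;c,n=np.cos(YAW),np.sin(YAW);Q=P@np.array([[c,-n],[n,c]])*1e3
        k=np.polyfit(Q[:,1],Q[:,0],1);print("x at y=-60:",np.polyval(k,-60),"slope",k[0],Q[[0,-1]].round(1).tolist())
    if tag=="p1":
        L=[]
        for r in range(182,222,5):
            c=np.where(m[r,280:360])[0]+280;L.append((c.min()-.5,r))
        print(L);P=plane(d,L,.02)[:,:2]-ORG;print("left y",(P@np.array([[np.cos(YAW),-np.sin(YAW)],[np.sin(YAW),np.cos(YAW)]])*1e3).round(1).tolist())
    hh=cv2.inRange(h,(12,110,110),(28,255,255));n,l,s,c=cv2.connectedComponentsWithStats(hh)
    print("fence proj",proj(d,[W(x,-112,z) for x in(-37,37) for z in(20,65)]).round(1).tolist(),"brass",proj(d,[W(-50,115,66)]).round(1),"ball",proj(d,[ballpos(-.6,120)]))
```

```text
p1 [(318, np.float64(174.5)), (334, np.float64(174.5)), (350, np.float64(174.5)), (366, np.float64(174.5))] [(318, np.float64(225.5)), (334, np.float64(225.5)), (350, np.float64(225.5)), (366, np.float64(225.5))]
x at y=-60: -35.10498571351802 slope 0.12094121929607901 [[-37.2, -100.5], [-11.9, -23.9]]
x at y=-60: 36.704501597111616 slope 0.0022055709291476902 [[36.6, -100.6], [36.8, -21.4]]
[(np.float64(314.5), 182), (np.float64(314.5), 187), (np.float64(313.5), 192), (np.float64(313.5), 197), (np.float64(313.5), 202), (np.float64(311.5), 207), (np.float64(313.5), 212), (np.float64(312.5), 217)]
left y [[-26.8, -105.2], [-19.8, -105.2], [-12.7, -106.6], [-5.6, -106.7], [1.7, -106.7], [9.0, -109.5], [16.3, -106.8], [23.8, -108.3]]
fence proj [[309.4, 174.6], [308.5, 183.3], [309.9, 225.8], [309.2, 239.0]] brass [[496.2 172.9]] ball [[488.8263 130.1591]]
p0 [(310, np.float64(196.5)), (326, np.float64(196.5)), (342, np.float64(214.5))] [(310, np.float64(245.5)), (326, np.float64(245.5)), (342, np.float64(245.5))]
x at y=-60: -42.6260465632586 slope 0.5590850878885683 [[-36.6, -60.9], [-10.3, -16.4]]
x at y=-60: 37.34413299721793 slope 0.0008652655457134702 [[37.3, -61.5], [37.4, -15.3]]
fence proj [[272.7, 196.3], [268.1, 206.9], [275.0, 245.3], [270.9, 260.1]] brass [[451.7 197.1]] ball [[435.4908 160.192 ]]
```

Run:
```python
import cv2,numpy as np
a=cv2.imread("pics/p1.png");b=cv2.imread("pics/p0.png");w=cv2.imread("pics/w3.png")
z=lambda i,r,c:cv2.resize(i[r:r+75,c:c+100],(400,300),interpolation=cv2.INTER_CUBIC)
cv2.imwrite("pics/z2.png",np.vstack([np.hstack([z(a,5,170),z(a,105,120)]),np.hstack([z(b,30,130),z(w,115,120)])]))
```

```text
(no output)
```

View pics/z2.png

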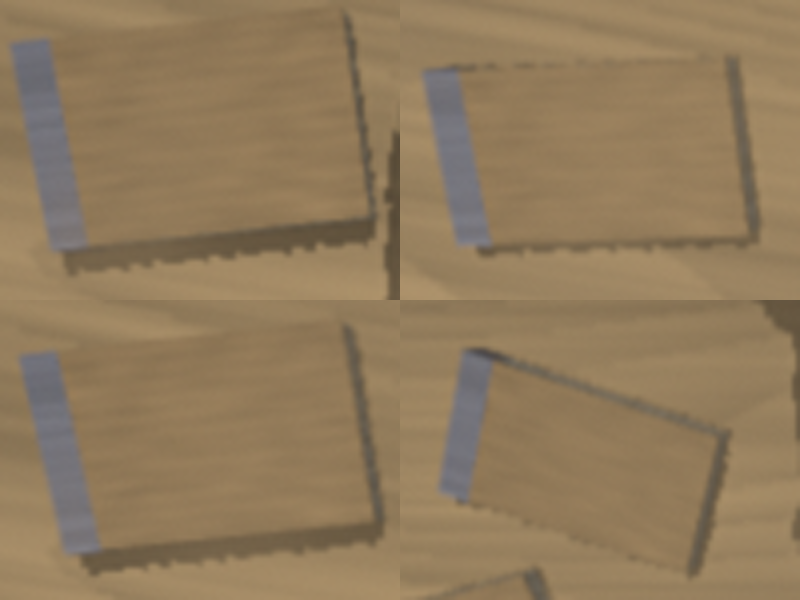

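Top-face corners read off. p1 B: (10,44), (345,8), (372,217), (52,250). p1 C: (23,70), (328,58), (351,238), (58,245). p0 B: (20,56), (345,24), (375,222), (65,253). w3 A: (66,52), (319,137), (290,272), (40,193). All are in panel pixels at 4×.

Run:
```python
from h import *
np.set_printoptions(precision=4,suppress=True)
px=lambda o,l:[((u+.5)/4-.5+o[0],(v+.5)/4-.5+o[1]) for u,v in l]
i={t:load(t)[0] for t in("p0","p1","w3")}
B1=px((170,5),[(10,44),(345,8),(372,217),(52,250)]);B0=px((130,30),[(20,56),(345,24),(375,222),(65,253)])
C=px((120,105),[(23,70),(328,58),(351,238),(58,245)]);A=px((120,115),[(66,52),(319,137),(290,272),(40,193)])
print("tri B",tri(i["p1"],B1,i["p0"],B0))
for n,t,p in(("B1","p1",B1),("B0","p0",B0),("C","p1",C),("A","w3",A)):
    P=plane(i[t],p,.014)[:,:2];v=(P[1]+P[2]-P[0]-P[3])/2;w=(P[2]+P[3]-P[0]-P[1])/2
    print(n,P.mean(0),"len",np.linalg.norm(v),"wid",np.linalg.norm(w),"len ang",np.arctan2(v[1],v[0]),"wid ang",np.arctan2(w[1],w[0]))
```

```text
tri B [[ 0.5016 -0.2487  0.0118  0.0001]
 [ 0.4769 -0.15    0.0145  0.0007]
 [ 0.5322 -0.1352  0.0174  0.0002]
 [ 0.5574 -0.232   0.0158  0.0002]]
B1 [ 0.517  -0.1916] len 0.10045967225248705 wid 0.05753652124161631 len ang 1.8263244181279883 wid ang 0.2622634997972567
B0 [ 0.5171 -0.1917] len 0.10038336864530836 wid 0.05719479946357508 len ang 1.8218497257959836 wid ang 0.25002342962126706
C [ 0.6554 -0.2491] len 0.10057205414505585 wid 0.05861839127718666 len ang 1.7647920189680593 wid ang 0.19259060832359542
A [ 0.4317 -0.1214] len 0.09978721175547252 wid 0.05723623421572832 len ang 1.2362214737335875 wid ang -0.3369417950117428
```

```bash
cat >> h.py <<'E'
G=.006
def pickplace(c,wa,layer,flip=np.pi):
    u=np.array([-np.sin(wa),np.cos(wa)])          # pad length direction, +y-ish
    p=np.array(c)-G*u; q=down(wa+flip)
    eoat.move_gripper(.078)
    env.move_ptp([*p,.14],q); env.movel([*p,.03],velocity=.2);env.movel([*p,.016],velocity=.05);obs()
    eoat.move_gripper(.0,f_grip=30);obs()
    env.movel([*p,.20],velocity=.25)
    t=W(0,-60.5-G*1e3,0)[:2];z=.016+.020+.014*layer
    env.move_ptp([*t,z+.15],down(YAW+flip));obs()
    env.movel([*t,z+.02],velocity=.2);env.movel([*t,z+.001],velocity=.04);obs()
    eoat.move_gripper(.072);env.pause(.2)
    env.movel([*t,z+.15],velocity=.2);obs()
E
python3 - <<'E'
from h import *
pickplace((.6554,-.2491),.194,0)
env.move_ptp(W(-60,-110,330),down(np.pi/2+YAW));snap("wrist","q0")
cv2.imwrite("pics/q0c.png",cv2.imread("pics/q0.png")[60:320,200:600])
E
```

```text
t21.7 gap0.0780 grip0.0 F[-0.   0.4 -0. ] p[ 0.6565 -0.2549  0.0158]
t22.0 gap0.0570 grip33.0 F[0.9 0.5 2.4] p[ 0.6568 -0.2553  0.0166]
t23.9 gap0.0570 grip32.7 F[-0.5 -1.1 -1.6] p[ 0.693  -0.0075  0.1859]
t25.3 gap0.0569 grip53.9 F[-24.5  12.2  69.1] p[ 0.6941 -0.0071  0.0531]
t26.7 gap0.0723 grip0.0 F[-0.2 -0.  -1. ] p[ 0.6931 -0.0044  0.1845]
```

View pics/q0c.png

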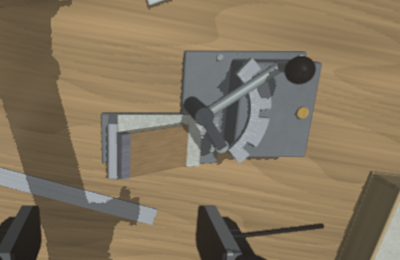

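That placement ran into something: 69 N, and it stopped about 16 mm high. The pad now looks skewed toward +x. Looking closer.

Run:
```python
from h import *
snap("side","s1");snap("scene","sc1")
a=cv2.imread("pics/q0.png")[150:260,290:440];b=cv2.imread("pics/s1.png")[165:275,190:340];c=cv2.imread("pics/sc1.png")[240:320,260:400]
r=lambda i,w,h:cv2.resize(i,(w,h),interpolation=cv2.INTER_CUBIC)
cv2.imwrite("pics/z3.png",np.vstack([np.hstack([r(a,400,293),r(b,400,293)]),np.hstack([r(c,525,300),np.zeros((300,275,3),np.uint8)])]))
```

```text
(no output)
```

View pics/z3.png

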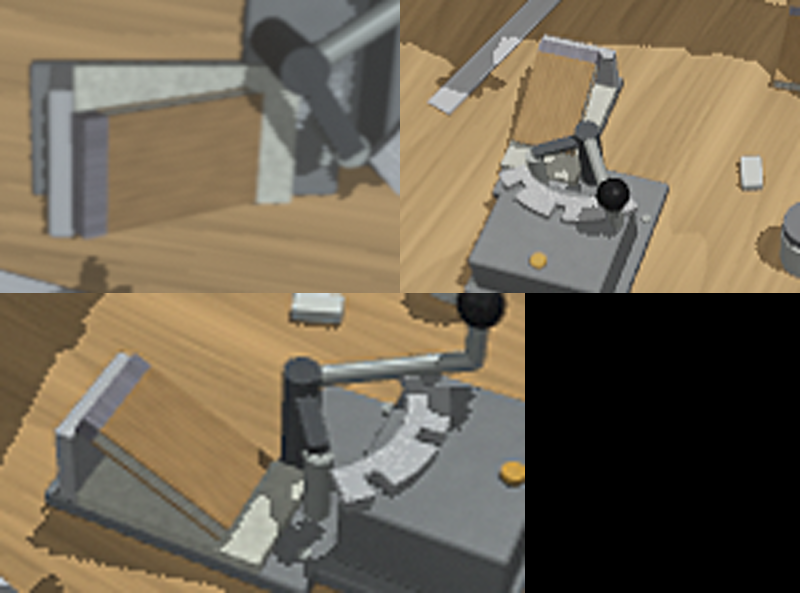

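The pad's strip end caught the fence top, so it's leaning with its near end on the bed at about 30° and shifted to +x. I'll compute its pose, then re-grip it.

Run:
```python
from h import *
np.set_printoptions(precision=1,suppress=True)
d,_=load("q0");s,_=load("sc1");e,_=load("s1")
c,n=np.cos(YAW),np.sin(YAW);Mi=np.array([[c,-n],[n,c]])
def P(W3): return np.c_[(np.array(W3)[:,:2]-ORG)@Mi*1e3,np.array(W3)[:,2]*1e3]
qa=[(290+a/2.667,150+b/2.667) for a,b in[(256,93),(262,200),(78,115),(78,235)]]
print("low",P(plane(d,qa[:2],.032)),"high",P(plane(d,qa[2:],.075)))
# scene crop 260,240 scale 3.75
sc=[(260+a/3.75,240+(b-293)/3.75) for a,b in[(272,460),(225,533),(146,363),(95,430)]]
print("tri (low -x, low +x, high -x, high +x)",P(tri(d,qa,s,sc)[:,:3]),tri(d,qa,s,sc)[:,3]*1e3)
print("fence top inner corner",P(tri(d,[(290+74/2.667,150+92/2.667)],s,[(260+145/3.75,240+(355-293)/3.75)])[:,:3]))
```

```text
low [[-26.2 -20.8  32. ]
 [ 30.8 -14.   32. ]] high [[ -27.8 -109.1   75. ]
 [  31.  -109.1   75. ]]
tri (low -x, low +x, high -x, high +x) [[ -27.3  -18.5   31.8]
 [  31.3  -15.2   32.2]
 [ -29.2 -103.9   71.3]
 [  30.  -103.6   71.1]] [ 5.   2.6 11.5 12. ]
fence top inner corner [[ -38.3 -107.5   68.3]]
```

```bash
cat >> h.py <<'E'
def step(a,b,n,lim,ax=2,v=.05):
    """straight line a->b in n steps, stop when |force change| on axis vector exceeds lim"""
    f0=status.get_obs()["wrist_force"];ax=np.eye(3)[ax] if np.isscalar(ax) else np.array(ax)
    for k in range(1,n+1):
        env.movel(list(np.array(a)+(np.array(b)-np.array(a))*k/n),velocity=v);env.pause(.05)
        f=status.get_obs()["wrist_force"]
        if abs((f-f0)@ax)>lim: print("stop",k);break
    return obs()
E
python3 - <<'E'
from h import *
q=down(YAW+np.pi)
eoat.move_gripper(.085)
env.move_ptp(W(2,-62,150),q);step(W(2,-62,150),W(2,-62,48),17,6,v=.15)
eoat.move_gripper(0,f_grip=30);obs()
env.movel(W(2,-62,60),velocity=.1);env.movel(W(0,-52,95),velocity=.1);obs()
eoat.move_gripper(0,f_grip=20)
o=step(W(0,-52,95),W(0,-52,38),28,12)
snap("side","s2");snap("scene","sc2")
b=cv2.imread("pics/s2.png")[165:275,190:340];c=cv2.imread("pics/sc2.png")[230:320,260:400]
r=lambda i,w,h:cv2.resize(i,(w,h),interpolation=cv2.INTER_CUBIC)
cv2.imwrite("pics/z4.png",np.hstack([r(b,400,293),r(c,400,293)]))
E
```

```text
t36.5 gap0.0852 grip0.0 F[-0.1 -0.2  1.6] p[ 6.948e-01 -2.000e-04  4.770e-02]
t36.9 gap0.0572 grip32.3 F[0.  0.1 1.4] p[ 0.6951 -0.      0.0484]
t37.6 gap0.0575 grip32.2 F[-0.4 -0.1 -1. ] p[0.6915 0.0096 0.0958]
t46.3 gap0.0573 grip34.0 F[-1.5 -6.7 10. ] p[0.6926 0.006  0.04  ]
```

View pics/z4.png

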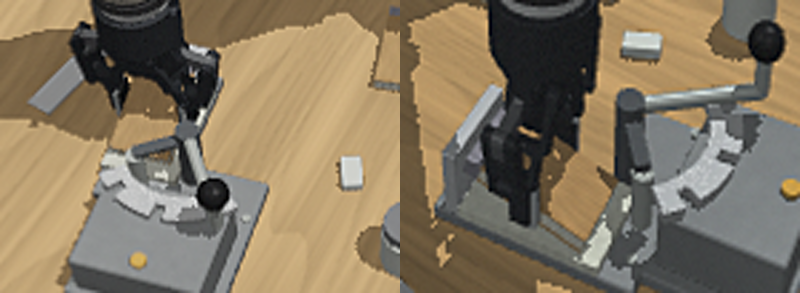

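Run:
```python
from h import *
eoat.move_gripper(.075);env.pause(.3)
env.movel(W(0,-52,170),velocity=.25)
env.move_ptp(W(-60,-110,330),down(np.pi/2+YAW));snap("wrist","q1");snap("scene","sc3");obs()
a=cv2.imread("pics/q1.png")[150:260,290:440];c=cv2.imread("pics/sc3.png")[230:320,260:400]
r=lambda i,w,h:cv2.resize(i,(w,h),interpolation=cv2.INTER_CUBIC)
cv2.imwrite("pics/z5.png",np.hstack([r(a,400,293),r(c,400,293)]))
```

```text
t48.9 gap0.0754 grip0.0 F[-0.   0.2 -0. ] p[ 0.6415 -0.0579  0.3284]
```

View pics/z5.png

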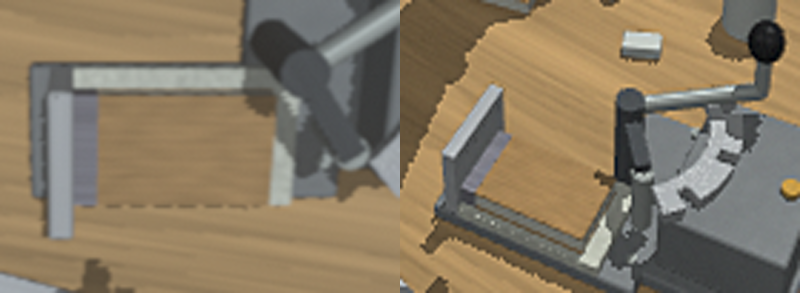

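The pad is flat now, with its strip end at the fence and shifted somewhat to +x. Measuring its near-end corners and edges: (271,93), (268,205), (80,93), (80,206).

Run:
```python
from h import *
np.set_printoptions(precision=1,suppress=True)
d,_=load("q1")
c,n=np.cos(YAW),np.sin(YAW);Mi=np.array([[c,-n],[n,c]])
P=lambda a:(a[:,:2]-ORG)@Mi*1e3
q=lambda l:[(290+(a+.5)/2.667-.5,150+(b+.5)/2.667-.5) for a,b in l]
print("pad",P(plane(d,q([(271,93),(268,205),(80,93),(80,206)]),.034)))
print("fence top inner edge",P(plane(d,q([(73,92),(74,237)]),.065)),"outer",P(plane(d,q([(48,92),(50,237)]),.065)))
print("bed edges",P(plane(d,q([(150,65),(272,203)]),.02)))
```

```text
pad [[ -28.3  -14.3]
 [  31.   -11.6]
 [ -28.3 -108.2]
 [  31.5 -108. ]]
fence top inner edge [[ -37.1 -111.5]
 [  34.9 -111.1]] outer [[ -37.1 -122.9]
 [  34.9 -122.6]]
bed edges [[-39.1 -73. ]
 [ 35.6  -6.3]]
```

```bash
cat >> h.py <<'E'
YV=np.array([-np.sin(YAW),np.cos(YAW),0])
def slide(y0,y1,z):
    o=step(W(0,y0,z),W(0,y1,z),int(abs(y1-y0)),4,ax=YV,v=.03);return ((o["eef_pos"][:2]-ORG)@YV[:2])*1e3
def pickplace(c,wa,layer,flip=np.pi):
    u=np.array([-np.sin(wa),np.cos(wa)]);g=G*1e3
    p=np.array(c)-G*u; q=down(wa+flip)
    eoat.move_gripper(.078)
    env.move_ptp([*p,.14],q); env.movel([*p,.03],velocity=.2);env.movel([*p,.016],velocity=.05);obs()
    eoat.move_gripper(.0,f_grip=30);obs()
    env.movel([*p,.20],velocity=.25)
    y=-53-g;z=16+20+14*layer
    env.move_ptp(W(0,y,z+150),down(YAW+flip))
    env.movel(W(0,y,z+60),velocity=.2);o=step(W(0,y,z+60),W(0,y,z+2),6,8,v=.1)
    if o["eef_pos"][2]*1e3>z+6: print("BLOCKED");return
    ye=slide(y,y-14,z+2);print("contact y",ye)
    env.movel(W(0,ye+.5,z+.5),velocity=.03);obs()
    eoat.move_gripper(.074);env.pause(.2)
    env.movel(W(0,ye,z+150),velocity=.2)
E
python3 - <<'E'
from h import *
eoat.move_gripper(.078)
env.move_ptp(W(0,-66,150),down(YAW+np.pi));env.movel(W(0,-66,45),velocity=.2);step(W(0,-66,45),W(0,-66,36.5),4,5)
eoat.move_gripper(0,f_grip=25);obs()
env.movel(W(0,-63,38),velocity=.05)
print("contact",slide(-63,-73,38))
y=((status.get_obs()["eef_pos"][:2]-ORG)@YV[:2])*1e3
env.movel(W(0,y+.5,36.5),velocity=.03);eoat.move_gripper(.074);env.pause(.2);env.movel(W(0,y,160),velocity=.25)
pickplace((.4317,-.1214),-.336,1)
env.move_ptp(W(-60,-75,330),down(np.pi/2+YAW));snap("wrist","q2");snap("scene","sc4");obs()
a=cv2.imread("pics/q2.png")[150:260,260:410];c=cv2.imread("pics/sc4.png")[200:320,210:410]
r=lambda i,w,h:cv2.resize(i,(w,h),interpolation=cv2.INTER_CUBIC)
cv2.imwrite("pics/z6.png",np.hstack([r(a,400,293),r(c,400,293)]))
E
```

```text
t52.2 gap0.0784 grip0.0 F[-1.4 -0.6  0.3] p[ 0.6935 -0.0044  0.0364]
t52.5 gap0.0575 grip27.6 F[0.1 0.2 2. ] p[ 0.6938 -0.0044  0.0368]
stop 5
t54.2 gap0.0573 grip27.4 F[-1.6  4.5 -0.5] p[ 0.6936 -0.0048  0.0381]
contact -66.28800843301559
t58.1 gap0.0783 grip0.0 F[ 0.2 -0.5  0.2] p[ 0.4296 -0.1271  0.0159]
t58.4 gap0.0574 grip32.3 F[-1.2  0.6  5.1] p[ 0.4299 -0.1271  0.0164]
t62.8 gap0.0567 grip32.3 F[ 0.9  0.4 -1.2] p[0.6921 0.0024 0.0516]
stop 9
t65.5 gap0.0569 grip32.3 F[-0.6  5.4 -0.4] p[ 0.6936 -0.0047  0.0521]
contact y -66.25486452439372
t65.8 gap0.0569 grip32.3 F[-1.2  2.6 -0.6] p[ 0.6938 -0.0046  0.0506]
t68.5 gap0.0737 grip0.0 F[ 0.7  0.4 -0.3] p[ 0.6358 -0.0235  0.3288]
```

View pics/z6.png

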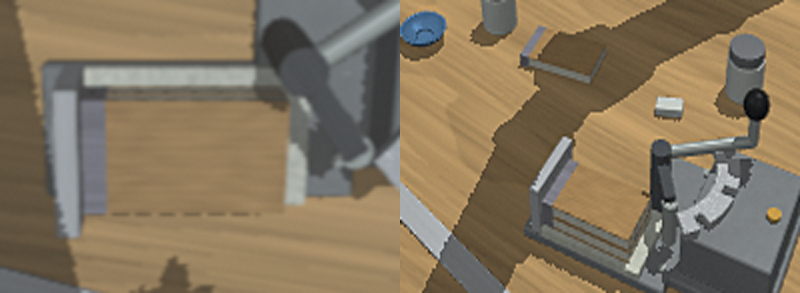

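The two pads lie square against the fence. On to the third (B).

Run:
```python
from h import *
pickplace((.517,-.1917),.253,2)
env.move_ptp(W(-60,-75,330),down(np.pi/2+YAW));snap("wrist","q3");snap("scene","sc5");snap("side","s5")
# pots: lids from scene+side
env.move_ptp([.48,.12,.36],down(np.pi/2));snap("wrist","r0");env.move_ptp([.48,.20,.36],down(np.pi/2));snap("wrist","r1");obs()
r=lambda i,w,h:cv2.resize(i,(w,h),interpolation=cv2.INTER_CUBIC)
a=cv2.imread("pics/q3.png")[150:260,260:410];c=cv2.imread("pics/sc5.png")[200:320,210:410]
d,e=[cv2.imread(f"pics/{t}.png")[0:240,130:450] for t in("r0","r1")]
cv2.imwrite("pics/z7.png",np.vstack([np.hstack([r(a,400,293),r(c,400,293)]),np.hstack([r(d,400,300),r(e,400,300)])]))
```

```text
t72.7 gap0.0781 grip0.0 F[0.8 0.  0.1] p[ 0.5184 -0.1975  0.0159]
t73.0 gap0.0569 grip32.4 F[-1.   0.5  3.4] p[ 0.5186 -0.1977  0.0164]
t77.3 gap0.0568 grip32.3 F[ 0.6 -0.1 -0.5] p[0.6922 0.0025 0.0656]
stop 10
t80.3 gap0.0569 grip32.4 F[-1.8  6.2  1.1] p[ 0.6939 -0.0058  0.0658]
contact y -67.35535816780599
t80.5 gap0.0567 grip32.3 F[-0.2  1.1 -0.9] p[ 0.694  -0.0056  0.0645]
t86.6 gap0.0741 grip0.0 F[-0.  -0.9 -0.2] p[0.4812 0.1989 0.3594]
```

View pics/z7.png

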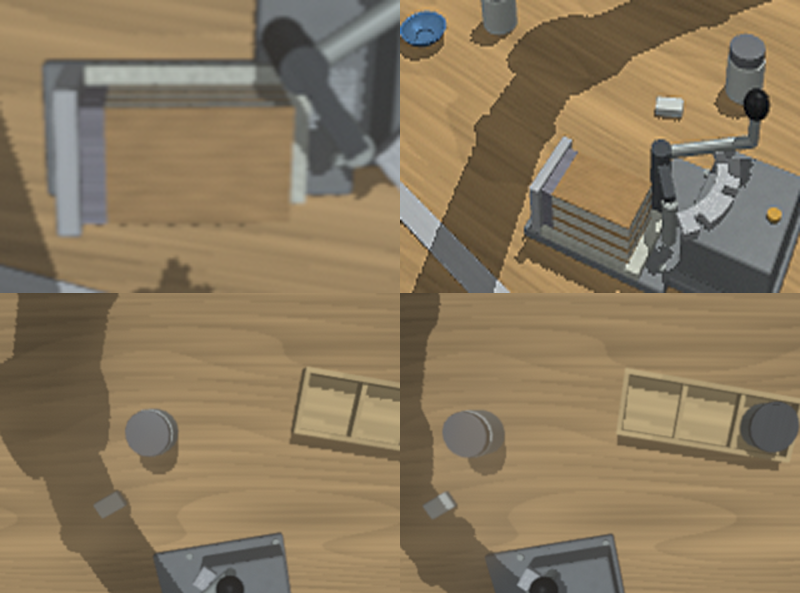

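The pile of three is square at the fence. In r1 the caddy's top-rim outer corners, in panel pixels, are TL(627,370), BL(617,437) and BR(783,462). Next: the lever to the middle notch, then compute caddy and pots.

Run:
```python
from h import *
np.set_printoptions(precision=4,suppress=True)
eoat.move_gripper(.06)
env.move_ptp(ballpos(-.6,230),down(YAW));env.movel(ballpos(-.6,115),velocity=.15)
eoat.move_gripper(0,f_grip=25);obs()
for t in np.linspace(-.6,.0,6)[1:]: env.movel(ballpos(t),velocity=.1)
obs();eoat.move_gripper(.06);env.pause(.3);obs()
env.movel(ballpos(0,260),velocity=.25)
env.move_ptp([.40,.26,.34],down(np.pi/2));snap("wrist","t0");env.movel([.46,.24,.34],velocity=.25);snap("wrist","t1");obs()
env.move_ptp([.47,-.05,.36],down(np.pi/2));snap("wrist","t2");env.movel([.53,-.25,.36],velocity=.25);snap("wrist","t3");snap("scene","sc6")
obs()
r=lambda i,w,h:cv2.resize(i,(w,h),interpolation=cv2.INTER_CUBIC)
a=cv2.imread("pics/sc6.png")[200:320,260:420]
b,c,d=[cv2.imread(f"pics/{t}.png") for t in("t1","t2","t3")]
cv2.imwrite("pics/z8.png",np.vstack([np.hstack([r(a,400,300),r(b[0:240,160:480],400,300)]),np.hstack([r(c[:240,160:480],400,300),r(d[:240,160:480],400,300)])]))
```

```text
t89.4 gap0.0260 grip24.5 F[-3.4  0.6  5.8] p[0.5657 0.1128 0.1159]
t90.7 gap0.0260 grip25.4 F[-2.6  7.5  1.6] p[0.6174 0.1442 0.1155]
t91.4 gap0.0603 grip0.0 F[ 0.1 -0.2 -0. ] p[0.6184 0.1388 0.115 ]
t93.7 gap0.0600 grip0.0 F[ 0.1  0.2 -0.4] p[0.4602 0.2398 0.3393]
t96.0 gap0.0602 grip0.0 F[ 0.3  0.4 -0.3] p[ 0.5301 -0.2476  0.3606]
```

View pics/z8.png

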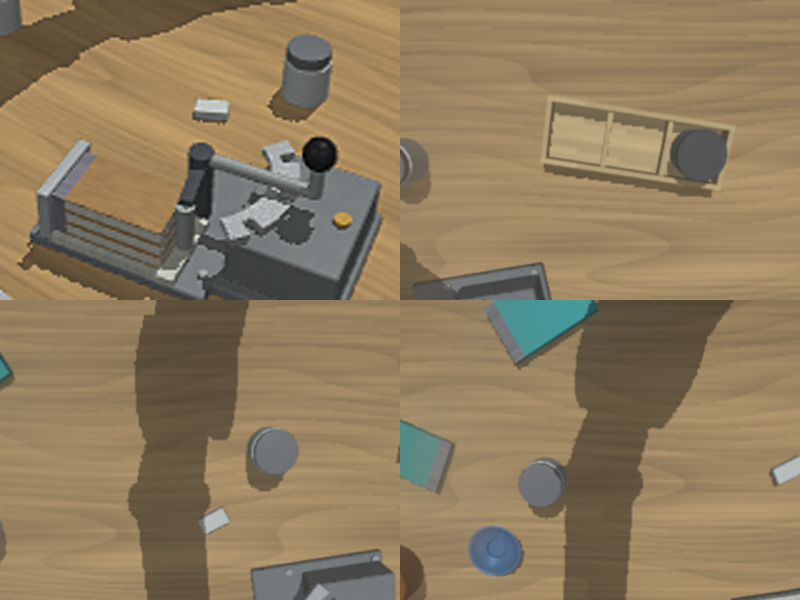

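The lever is in the middle notch with its ball on the line to the brass disc, and the roller is on the pile. Caddy rim corners in the t1 panel: (548,96), (734,127), (720,190), (542,163), and the tin at (699,154). The pot lids are in t2 (274,450) and t3 (542,484). The 14 pictures are used up, so it's numbers only from here.

```bash
cat >> h.py <<'E'
def lid(tag,g,r=26):
    """centroid of lid blob: grey, medium, around guess"""
    d,im=load(tag);x,y=map(int,g);x0,y0=max(x-r,0),max(y-r,0)
    p=im[y0:y+r,x0:x+r];h=cv2.cvtColor(p,cv2.COLOR_RGB2HSV)
    ref=h[int(y-y0)-3:int(y-y0)+4,int(x-x0)-3:int(x-x0)+4].reshape(-1,3).mean(0)
    m=((h[...,1]<50)&(abs(h[...,2].astype(float)-ref[2])<14)).astype(np.uint8)
    m=cv2.morphologyEx(m,cv2.MORPH_OPEN,np.ones((3,3)))
    n,l,s,c=cv2.connectedComponentsWithStats(m);k=l[int(y-y0),int(x-x0)]
    cn=cv2.findContours((l==k).astype(np.uint8),cv2.RETR_EXTERNAL,cv2.CHAIN_APPROX_NONE)[0][0]
    e=cv2.fitEllipse(cv2.convexHull(cn)) ;return d,np.array(e[0])+[x0,y0],e[1]
E
python3 - <<'E'
from h import *
np.set_printoptions(precision=4,suppress=True)
q=lambda l,ox,oy:[(160+(a-ox+.5)/1.25-.5,(b-oy+.5)/1.25-.5) for a,b in l]
d,im=load("t1")
C=plane(d,q([(548,96),(734,127),(720,190),(542,163)],400,0),.03)[:,:2];print("caddy",C,C.mean(0),[np.linalg.norm(C[(k+1)%4]-C[k]) for k in range(4)])
# masks of plywood inner? tin lid
for tag,g in(("t1",q([(699,154)],400,0)[0]),("t2",q([(274,450)],0,300)[0]),("t3",q([(542,484)],400,300)[0]),("r0",(130+152/1.25,(432-293)/1.25)),("r1",(130+68/1.25,(432-293)/1.25)),("r1",(130+373/1.25,(427-293)/1.25)),("sc6",(260+309/2.5,200+50/2.5))):
    dd,c,a=lid(tag,g);print(tag,np.array(g).round(1),c,a,plane(dd,[c],.06),plane(dd,[c],.056))
a=lid("t2",q([(274,450)],0,300)[0]);b=lid("r0",(130+152/1.25,(432-293)/1.25));print("pot1 tri",tri(a[0],[a[1]],b[0],[b[1]]))
E
```

```text
caddy [[0.3602 0.1909]
 [0.3899 0.3768]
 [0.4535 0.3681]
 [0.4249 0.1821]] [0.4071 0.2795] [np.float64(0.18829185594594672), np.float64(0.06420042806271424), np.float64(0.18821168180133782), np.float64(0.0653306580842689)]
t1 [399.1 123.1] [399.599  122.7096] (41.721595764160156, 43.74854278564453) [[0.4135 0.3367 0.06  ]] [[0.4138 0.3377 0.056 ]]
t2 [379.1 119.9] [381.1405 120.8431] (33.486385345458984, 36.393131256103516) [[0.4221 0.0304 0.06  ]] [[0.4224 0.0311 0.056 ]]
t3 [273.5 147.1] [271.0274 147.7911] (32.466434478759766, 34.74285125732422) [[ 0.5163 -0.3078  0.06  ]] [[ 0.5169 -0.3083  0.056 ]]
r0 [251.6 111.2] [247.3379 111.877 ] (34.321510314941406, 37.34564208984375) [[0.4225 0.0303 0.06  ]] [[0.4227 0.0295 0.056 ]]
r1 [184.4 111.2] [181.3784 112.8873] (33.620426177978516, 37.8082389831543) [[0.4226 0.0308 0.06  ]] [[0.4228 0.0293 0.056 ]]
r1 [428.4 107.2] [427.0917 105.4925] (41.4727783203125, 42.874752044677734) [[0.4137 0.3354 0.06  ]] [[0.4138 0.3367 0.056 ]]
sc6 [383.6 220. ] [383.46   218.6061] (9.94464111328125, 16.464906692504883) [[0.4201 0.0303 0.06  ]] [[0.4152 0.028  0.056 ]]
pot1 tri [[0.4223 0.0304 0.06   0.0004]]
```

Run:
```python
from h import *
d,im=load("t1");h=cv2.cvtColor(im,cv2.COLOR_RGB2HSV)
print("col 300 rows 70-145"); print([tuple(map(int,h[r,300])) for r in range(74,144,1)])
print("row 106 cols 265-440"); print([tuple(map(int,h[106,c])) for c in range(266,345,1)])
```

```text
col 300 rows 70-145
[(19, 97, 144), (18, 96, 148), (18, 94, 157), (18, 98, 166), (18, 95, 171), (19, 91, 180), (20, 85, 186), (20, 83, 190), (20, 84, 186), (20, 85, 165), (20, 84, 130), (20, 84, 116), (19, 81, 116), (19, 81, 116), (20, 84, 115), (20, 81, 113), (20, 81, 113), (20, 84, 109), (20, 81, 119), (19, 83, 157), (20, 83, 181), (20, 83, 187), (20, 83, 187), (20, 82, 189), (20, 83, 188), (20, 83, 187), (20, 84, 186), (20, 84, 186), (21, 84, 185), (20, 83, 184), (20, 83, 184), (21, 83, 184), (21, 83, 187), (20, 85, 190), (20, 84, 191), (20, 84, 189), (20, 83, 187), (20, 84, 185), (20, 84, 180), (20, 83, 175), (20, 83, 172), (21, 85, 172), (20, 84, 173), (21, 85, 175), (20, 85, 181), (20, 84, 185), (20, 83, 188), (20, 84, 189), (20, 82, 189), (20, 84, 188), (21, 83, 185), (20, 85, 184), (21, 83, 185), (20, 84, 180), (20, 84, 143), (20, 84, 122), (20, 82, 158), (20, 84, 185), (20, 83, 191), (20, 84, 185), (20, 84, 148), (18, 92, 114), (18, 93, 104), (18, 93, 104), (18, 94, 103), (18, 93, 102), (18, 93, 107), (18, 94, 133), (18, 96, 152), (18, 97, 171)]
row 106 cols 265-440
[(18, 97
[... 476 characters left out ...]
 83, 187), (20, 85, 187), (21, 83, 187), (20, 85, 187), (20, 85, 187), (20, 84, 188), (20, 84, 186), (20, 85, 186), (20, 84, 186), (20, 84, 186), (20, 84, 185), (20, 83, 185), (20, 83, 184), (21, 83, 184), (21, 83, 185), (20, 84, 186), (20, 84, 185), (20, 84, 186), (20, 84, 186), (20, 85, 186), (21, 84, 185), (21, 84, 186), (21, 84, 185), (20, 85, 186), (21, 85, 184), (21, 84, 170), (20, 84, 161), (20, 83, 172), (20, 84, 176), (20, 84, 176), (20, 85, 181), (20, 84, 185), (20, 85, 187), (20, 84, 188), (20, 82, 187), (20, 83, 187), (21, 82, 187), (21, 83, 188), (20, 84, 189), (21, 83, 188), (20, 84, 189), (20, 83, 188), (20, 83, 185), (20, 84, 180), (20, 83, 176), (20, 83, 175), (20, 83, 175)]
```

Run:
```python
from h import *
np.set_printoptions(precision=4,suppress=True)
for tag in("t0","t1","r1"):
    d,im=load(tag);h=cv2.cvtColor(cv2.GaussianBlur(im,(3,3),0),cv2.COLOR_RGB2HSV)
    m=((h[...,0]>=19)&(h[...,0]<=22)&(h[...,1]<90)&(h[...,1]>70)).astype(np.uint8)
    m=cv2.morphologyEx(m,cv2.MORPH_OPEN,np.ones((2,2)))
    m=cv2.morphologyEx(m,cv2.MORPH_CLOSE,np.ones((7,7)))
    pr=proj(d,[[.39,.22,.005]])[0].astype(int)
    n,l,s,c=cv2.connectedComponentsWithStats(m);k=1+np.argmax(s[1:,4])
    cn=cv2.findContours((l==k).astype(np.uint8),cv2.RETR_EXTERNAL,cv2.CHAIN_APPROX_NONE)[0];cn=max(cn,key=len)[:,0]
    P=plane(d,cn.astype(float),.03)[:,:2]
    (cx,cy),(w,hh),a=cv2.minAreaRect((P*1000).astype(np.float32));print(tag,s[k],cx,cy,w,hh,a)
    # robust: edge positions in caddy frame by percentile
    u=np.array([.156,.988]);v=np.array([.988,-.156]);A=P@u*1e3;B=P@v*1e3
    mid=(A>np.percentile(A,15))&(A<np.percentile(A,65));
    for sd in(1,-1):
        b=B[mid&((B-np.median([B.min(),B.max()]))*sd>0)];aa=A[mid&((B-np.median([B.min(),B.max()]))*sd>0)]
        print("  side",sd,np.median(b),"slope",np.polyfit(aa,b,1)[0])
    e=A[(A<A.min()+12)&(abs(B-np.median([B.min(),B.max()]))<22)];print("  -y end",np.median(e),"max",A.max())
```

```text
t0 [ 261  126  149   68 5878] 406.9610290527344 280.5026550292969 190.7848358154297 70.59162139892578 81.00102996826172
  side 1 392.6391144071923 slope -0.10022906386249475
  side -1 323.98048911768603 slope 0.1088151520151998
  -y end 245.91629713198165 max 436.0360048235892
t1 [ 274   77  155   77 6514] 408.0860900878906 280.33880615234375 190.8992462158203 67.85972595214844 81.18790435791016
  side 1 392.22006625538444 slope -0.09458064681236837
  side -1 326.4754994132494 slope 0.08527916089646
  -y end 245.8697976953982 max 436.09384428889126
r1 [ 428  269  189  121 6845] 726.329345703125 581.2623291015625 402.2569274902344 171.20188903808594 55.12192153930664
  return _methods._mean(a, axis=axis, dtype=dtype,
  ret = ret.dtype.type(ret / rcount)
Traceback (most recent call last):
TypeError: expected non-empty vector for x
```

Caddy centre is (.4077,.2804) with its y axis at 81.1°. Pot1 is at (.4223,.0304), z .060. Pot2 was knocked to about (.516,-.308). I'll put pot1 in the middle cell.

```bash
cat >> h.py <<'E'
CA=np.radians(81.1);CU=np.array([np.cos(CA),np.sin(CA)]);CC=np.array([.4077,.2804])
def pot(p,t,wa=CA-np.pi/2,flip=0):
    q=down(wa+flip);eoat.move_gripper(.083)
    env.move_ptp([*p,.18],q);o=step([*p,.18],[*p,.046],7,5,v=.15)
    if o["eef_pos"][2]>.05: print("BLOCKED");return
    eoat.move_gripper(0,f_grip=30);obs();env.movel([*p,.16],velocity=.2)
    env.move_ptp([*t,.17],down(CA-np.pi/2+flip));env.movel([*t,.10],velocity=.15)
    o=step([*t,.10],[*t,.052],12,5,v=.06)
    if o["eef_pos"][2]>.056: print("HIGH, holding");return
    eoat.move_gripper(.075);env.pause(.2);env.movel([*t,.19],velocity=.2);obs()
E
python3 - <<'E'
from h import *
np.set_printoptions(precision=4,suppress=True)
pot((.4223,.0304),CC)
r=[]
for k,p in enumerate([(.56,-.30,.36),(.60,-.26,.36)]):
    env.move_ptp(list(p),down(np.pi/2));d,_=snap("wrist",f"v{k}");g=proj(d,[[.516,-.308,.06]])[0];dd,c,a=lid(f"v{k}",g);r.append((dd,c));print(g,c,a,plane(dd,[c],.06))
print(tri(r[0][0],[r[0][1]],r[1][0],[r[1][1]]))
E
```

```text
t100.5 gap0.0831 grip0.0 F[0.3 1.  1.1] p[0.4225 0.0306 0.0466]
t100.9 gap0.0472 grip30.2 F[-1.7  0.3  5.4] p[0.4226 0.0304 0.0466]
t106.8 gap0.0472 grip31.0 F[-0.3  0.1 -0.8] p[0.4076 0.2803 0.0519]
t108.2 gap0.0750 grip0.0 F[-0.4  0.6 -0.2] p[0.4072 0.2796 0.189 ]
[310.8075 123.8118] [311.653  123.0455] (35.458641052246094, 38.116485595703125) [[ 0.5151 -0.3069  0.06  ]]
[276.4546  89.2223] [278.751   89.4672] (38.048892974853516, 38.4603157043457) [[ 0.5163 -0.3052  0.06  ]]
[[ 0.5163 -0.3071  0.0441  0.0003]]
```

Run:
```python
from h import *
np.set_printoptions(precision=4,suppress=True)
pot((.5157,-.3062),CC-.0617*CU,wa=.25)
env.move_ptp([.46,.24,.34],down(np.pi/2));snap("wrist","x1")
env.move_ptp(W(-60,-75,330),down(np.pi/2+YAW));snap("wrist","x2");obs()
d,im=load("x1")
for n,c in(("mid",CC),("end",CC-.0617*CU)):
    g=proj(d,[[*c,.065]])[0];dd,e,a=lid("x1",g);print(n,g,e,a,plane(dd,[e],.065)-[*c,.065])
# pile: compare with q3 (before the press), ball and brass
a=load("q3")[1].astype(int);b=load("x2")[1].astype(int)
df=np.abs(a-b).max(2)[160:240,285:375];print("diff px>30 in pile region",(df>30).sum(),"of",df.size)
d2,im2=load("x2")
for t in(0,):
    g=proj(d2,[ballpos(0,120)])[0];x,y=g.astype(int);p=im2[y-20:y+20,x-20:x+20].max(2)<62
    n,l,s,c=cv2.connectedComponentsWithStats(p.astype(np.uint8));k=1+np.argmax(s[1:,4]);print("ball",g,c[k]+[x-20,y-20],s[k])
r=lambda i:None
```

```text
t114.6 gap0.0831 grip0.0 F[-0.1 -1.  -1. ] p[ 0.5158 -0.3062  0.0464]
t115.0 gap0.0471 grip31.1 F[-1.4  0.   4.3] p[ 0.5161 -0.3064  0.0468]
t121.9 gap0.0468 grip31.0 F[-0.1  0.2 -0.9] p[0.398  0.2193 0.0518]
t123.3 gap0.0752 grip0.0 F[-0.7 -1.2 -0.3] p[0.3974 0.2189 0.189 ]
t126.2 gap0.0751 grip0.0 F[-0.5  0.6  0.5] p[ 0.6355 -0.0206  0.3306]
mid [352.92   119.4079] [352.149  119.0665] (37.72400665283203, 38.2615966796875) [[-0.0004 -0.0009  0.    ]]
end [300.8176 111.0075] [300.0404 110.5482] (37.56104278564453, 39.268672943115234) [[-0.0005 -0.0009  0.    ]]
diff px>30 in pile region 763 of 7200
ball [470.1056 184.747 ] [470.7866 182.7477] [  8   7  27  25 539]
```

```bash
python3 -c "
from h import *
env.pause(.5);obs();print(env.job_done())"
```

```text
t126.7 gap0.0752 grip0.0 F[-0.1 -0.7 -0.7] p[ 0.6359 -0.0234  0.33  ]
the job is handed in; nothing more can be done
None
```

I handed the job in at 127 s: the lever was opened, three pads (all I found) stacked square against the fence, the lever set back to the middle notch and a pot stood in each free cell. One risk: the first pad caught on the fence top and I read 69 N at the wrist, so it may count as a fail if the gripper's body took over 40 N of that. I re-laid that pad flat.

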